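# Latch a two-part casting mould shut

### The arm

A 6-joint arm with a two-finger parallel gripper is mounted at the origin on the work surface. World frame = base frame: x ahead of the robot, y to its left, z up, the work surface at z = 0. Lengths are in mm, angles in degrees, forces in N, time in s.
With the tool pointing down it reaches from about 275 to 825 mm from the base axis. Payload 4.9 kg.
Tool frame: the origin (TCP) lies at the very end of the fingers, on their centre line; the grasp point (between the pads) lies 19 mm behind it (env.grasp_offset is the distance from the TCP to the grasp point, in mm); z points along the fingers, y is the line along which they close (so a half turn about z gives the same grasp; the last joint's range is limited). The gripper opens to 85 mm and grips with 20 to 120 N. Pads are 22 mm wide; open, the fingers measure 114 mm over their backs; the gripper's body (76 mm by 85 mm) begins 54 mm behind the grasp point. The pads swing forward as they close: fully open they stand 13 mm farther back than shut.
Start: joints at [-84.523, 18.69, -11.035, 60.275, 0, 82.311], TCP at [125.291, -535.556, 231.281] pointing down, gripper open.
Joint ranges: [-152.03, 152.03], [-55.5, 102.48], [-74.3, 77.21], [-110.64, 120.58], [-84.22, 78.4], [-180, 180]. Speed limits (degrees/s): [147.25, 147.25, 180, 180, 180, 180].

### API

Orientations are given as a 3x3 rotation matrix whose columns are the frame's x, y, z axes.
In Python, from plant import env gives the robot as it stands. The module is installed in compiled form; this text tells all that it offers.
- The arm moves only by the shell command python3 -m inch 'ROWS' [FORCE]. ROWS is JSON, a list of rows, each a list of 5 numbers: the opening, from 0 (shut) to 1 (fully open), then the shift along the tool's x, y, z in units of 250 mm (1.0 is 250 mm), then the turn about the tool's z in units of 180 degrees (1.0 is 180 degrees). In form: [[hand, dx, dy, dz, yaw], ...]. A call has 1 to 10 rows; each row is the pose to reach, as a shift and turn from the pose commanded when the call began, along the tool's axes at that moment, turning the shorter way round; what a row does not reach only later rows make up. A row lasts 1/12 s, in which the tool goes at most 41.7 mm and 7.16 degrees, less where a joint would pass 70% of its speed; a pose out of reach is approached as far as the arm can. A call with a number of a shift or a turn outside -1 to 1 is refused whole. A call with a gripper value outside its range is refused whole. The fingers move at their own pace and stop on an object; FORCE is the grip in N (left out, the last holds). Time passes only in rows, so rows that repeat a pose let the fingers close. It gives the time, the measured TCP pose, the force, the opening and the grip force at its end, in the units of the state.
- env.get_obs(): the state, without advancing time (a new reading comes with each control period).
- env.camera(name): name is "side" or "top"; returns the picture (480x640x3 uint8, blue, green, red); there is no depth.
- env.calibration(name): a dict with "vfov" (degrees; the focal length in pixels is half the picture's height over the tangent of half this angle, whatever the lens; pixels are square), "cx", "cy" (the principal point, pixels), "k1" (the pictures are not rectified: a ray, as slopes to the right and down, at radius r is drawn at 1 + k1 r^2 times it, then the intrinsics apply), "xyz" and "attitude" of the camera in the world. Camera axes: x right, y down, z forward; pixel columns grow to the right and rows downward; lengths in mm; the calibration is good to about 2 mm. A picture is of the moment at which its call begins. calibration takes no time and is no camera call.
- env.close_job(): hands the job in; it is judged then, once.
The state is a dict: "clock": time; "joint_pos": joint angles; "dq": joint speeds; "effort": joint torques, N m; "eef_pos": TCP position; "orientation": TCP orientation; "ft_force": force on the tool from outside, world axes, zero at the start; "ft_torque": the same for the moment, N m; "opening": finger opening in mm; "finger_force": force on a finger pad.
Only numpy, scipy, OpenCV 4.12 (cv2) and the standard library are available. Lean on these libraries where they do the work, as an engineer would, in place of code of your own. Each camera call takes 0.05 s, during which the arm holds its last target. There are 200 camera calls.

### The job

Close up the casting mould: slide the loose half along its rails against the fixed half, hook the latch's loop over the keeper on the loose half, then press the lever all the way down until it lies flat past its over-centre point and stays there by itself. Leave the jar, the bowl and the spatula where they are.

Things in the scene. Friction and masses are not known exactly. Their poses are not given: they have to be found in the camera images.
- mould: Fixed assembly. Origin on the table under the seam, halfway across; z up. A grey board (168 mm in x, y -210 to +135 mm, 12 mm thick) carries two low guide rails along y (inner faces x = +-67 mm, tops 22 mm over the table) and the fixed half: plaster block cased in plywood, 130 x 130 x 60 mm, from y = 0 (mating face) to +130 mm, top at z = 72 mm. A steel draw latch is on that top, working along y.
- half: Loose mould half, plaster in plywood, 130 x 130 x 60 mm, 0.6 to 1 kg (4 to 9 N to slide). Origin at the centre of its underside, axes as the mould's. It stands on the board (z = 12 mm) between the rails (2 mm play each side), on the -y side of the fixed half with a gap between them, and slides along y. Mating face at its own y = +65 mm; push it by its flat plywood end at own y = -65 mm.
- half_face (a point): Foot of the middle of the loose half's mating face (own y = +65 mm, z = 0). Its y in the mould's frame is minus the gap.
- keeper (a point): On the loose half's top face, at the foot of the keeper's catching face; axes as the half's. The keeper is a steel hook: a post 30 mm wide (x) reaching from this point 12 mm in +y, topped by a lip (underside 16 mm, top 22 mm over the block) that overhangs this point by 9 mm in -y. The loop's bar must end under this lip, against the post.
- lever (a joint): Lever angle, rad: 0 = flat on the fixed half pointing +y (stop), grows as raised, pi/2 upright, 2.1 = stop, leaning towards the keeper. Starts 1.8 to 2.1; friction (0.10 N m) holds it where left. Only above 1.7 does the loop reach beyond the keeper's lip. Once hooked, the loop springs against it from about 0.8 rad, over centre near 0.2 rad. Pressing near its end takes under 10 N.
- lever_pivot (a point): The lever's hinge axis (along the mould's x), at y = +25 mm, z = 86 mm of the mould. The steel handle is a plate 34 mm wide and 7 mm thick that reaches 80 mm from this axis; with the lever flat its upper face is 6.5 mm above the axis.
- lever_end (a point): On the handle's upper face (it looks up when flat, towards the keeper when upright), 70 mm from the hinge axis, 10 mm short of the free end: the place to press. Its z axis is the normal of that face.
- bail (a joint): Angle of the loop about its pin, rad. The pin is parallel to x, in the lever 22 mm from lever_pivot (0.09 rad below the handle's direction). Starts at its stop, 4.4 (folded back over the fixed half, resting); lever + 1.6 is straight up; lever - 0.3 is down with its bar on the loose half's top. It turns easily: let go past upright it falls by its weight (0.14 kg) to whichever side it leans.
- loop (a joint): Stretch of the loop along itself, m: 0 = slack, grows under tension (about 10 N per mm); a few mm when properly latched.
- loop_bar (a point): Middle of the loop's cross bar, 77 mm from the pin. The loop is a rectangle of 8 mm round steel bar, 52 mm clear inside its width, so that it passes round the lever's handle and round the keeper.
- loop_tab (a point): Grip point on the finger tab in the middle of the cross bar, 24 mm beyond the bar: a steel plate 30 mm wide (x), 36 mm long, 6 mm thick, slightly bent up when the loop is down. Take it from above across its 30 mm width and carry it round the pin, over the lever, to the loose half; it turns between the pads.
- jar: Bystander: white plastic jar, 68 mm across, 100 mm tall, origin under its centre.
- bowl: Bystander: steel bowl, 130 mm across, 60 mm tall, origin under its centre.
- spatula: Bystander: 200 mm spatula lying flat on the table.

How it is judged (in metres and radians):
On the way, in this order (a step that is already met when the one before it is completed fails the run):
1. the loose half is slid up to the fixed half (gap under 10 mm) (y of half_face in the frame of mould above -0.01 m), for 0.1 s.
2. with the lever still raised, the loop's bar is down on the loose half, on the far side of the keeper's post (z of loop_bar in the frame of keeper below 0.012 m and y of loop_bar in the frame of keeper between -0.045 and 0 m and value of joint lever above 1.2 rad), for 0.2 s.
At the end, for the whole second after the job is handed in: The lever lies flat (within 0.12 rad of its stop) and stays, the loop's bar is caught under the keeper's lip against the post and stretched by at least 1.5 mm, the halves meet with under 3 mm of gap, and the loose half stands level and still on the board (value of joint lever below 0.12 rad and value of joint loop above 0.0015 m and z of loop_bar in the frame of keeper between -0.004 and 0.014 m and y of loop_bar in the frame of keeper between -0.009 and 0 m and y of half_face in the frame of mould above -0.003 m and angle between half's own z axis and vertical below 0.04 rad and linear speed of half below 0.01 m/s); the robot touches nothing.
It fails at once if the jar is pushed more than 30 mm or tipped (distance of jar from where it was at the start of the episode above 0.03 m or angle between jar's own z axis and vertical above 0.4 rad).
It fails at once if the bowl is pushed more than 30 mm or tipped (distance of bowl from where it was at the start of the episode above 0.03 m or angle between bowl's own z axis and vertical above 0.4 rad).
It fails at once if the spatula is moved more than 30 mm (distance of spatula from where it was at the start of the episode above 0.03 m).
It also fails if it takes over 66 s, if anything falls off the work surface, if the arm or the gripper's body presses on something with over 40 N, if the wrist force passes 120 N, or if a joint passes its speed limit or range.

## Working session

There is one attempt and no reset: what is moved stays moved. The work goes in short steps, Python scripts to look and compute and a shell command to move; the robot and the scene stay as the last step left them, time stands still between calls to the robot, and variables do not carry over. Pictures are saved under pics/ and viewed, at most 10 in all, crops included, and the job is handed in when it is done.

```bash
mkdir -p pics; cat > h.py <<'E'
import numpy as np, cv2
from plant import env
def K(n):
    c=env.calibration(n); f=240/np.tan(np.radians(c["vfov"])/2)
    A=np.array(c["attitude"]);
    return f,c["cx"],c["cy"],c["k1"],np.array(c["xyz"],float),A
def ray(n,u,v):
    f,cx,cy,k1,p,A=K(n); d=np.array([(u-cx)/f,(v-cy)/f]); s=d.copy()
    for _ in range(30): s=d/(1+k1*(s@s))
    w=A@np.array([s[0],s[1],1]); return p,w/np.linalg.norm(w)
def onz(n,u,v,z):
    p,w=ray(n,u,v); return p+w*(z-p[2])/w[2]
def proj(n,P):
    f,cx,cy,k1,p,A=K(n); q=A.T@(np.array(P,float)-p); s=q[:2]/q[2]; s=s*(1+k1*(s@s)); return np.array([cx+f*s[0],cy+f*s[1]])
def two(u1,u2):
    p,a=ray("top",*u1); q,b=ray("side",*u2)
    t=np.linalg.lstsq(np.c_[a,-b],q-p,rcond=None)[0]; x,y=p+a*t[0],q+b*t[1]; return (x+y)/2,np.linalg.norm(x-y)
E
python3 - <<'E'
from h import *
for n in("top","side"):
    cv2.imwrite(f"pics/{n}0.png",env.camera(n)); print(n,env.calibration(n))
print(env.get_obs())
E
```

```text
top {'vfov': 49.55521133877606, 'cx': 320.9435493168705, 'cy': 230.23248602580588, 'k1': -0.08920079270058727, 'xyz': array([ 489.73619792,   96.09338234, 1005.7522655 ]), 'attitude': array([[-0.014895  , -0.98606932,  0.16566665],
       [-0.99988814,  0.01446357, -0.00381038],
       [ 0.00136117, -0.16570488, -0.98617445]])}
side {'vfov': 57.51112088474611, 'cx': 319.1313705445653, 'cy': 241.81183733213368, 'k1': -0.10684413389250061, 'xyz': array([299.68420846, 566.54638917, 564.73845285]), 'attitude': array([[-0.81306064, -0.34776607,  0.46689523],
       [-0.58204858,  0.50255034, -0.63926725],
       [-0.0123229 , -0.79151874, -0.61102065]])}
{'clock': 0.1, 'joint_pos': array([-8.45228935e+01,  1.87275581e+01, -1.10846312e+01,  6.02765958e+01,
        2.67768275e-04,  8.23099361e+01]), 'dq': array([-0.02925964, -0.04704203,  0.13651117, -0.04924081, -0.05434221,
       -0.08651174]), 'effort': array([ 7.39762163e-04, -4.44239545e+01,  2.63037372e+01,  7.87067343e-03,
       -1.04765993e-04, -9.93022070e-06]), 'eef_pos': array([ 125.23964738, -535.01829976,  230.59461236]), 'orientation': array([[ 9.73709601e-01,  2.27792874e-01, -1.43253365e-04],
       [ 2.27792820e-01, -9.73708401e-01,  1.54296307e-03],
       [ 2.11988988e-04, -1.53503005e-03, -9.99998799e-01]]), 'ft_force': array([ 0.15463468, -0.10753702,  0.72335389]), 'ft_torque': array([0.0085465 , 0.04709311, 0.06028595]), 'finger_force': 0.0, 'opening': 85.31876181157573}
```

View pics/top0.png

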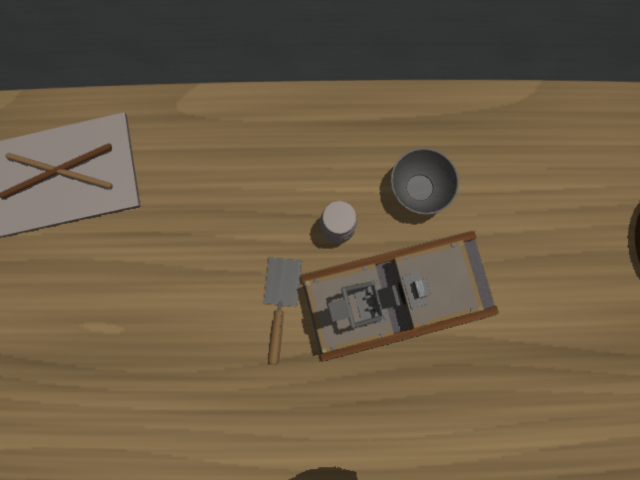

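View pics/side0.png

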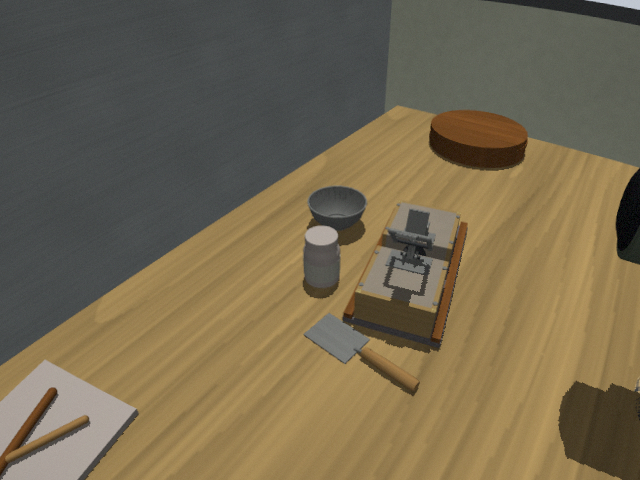

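The top view shows the mould running from (310,315) to (485,270), with the fixed half on the left. Its loop is folded back over the fixed half, and the keeper is at about (418,288). The jar is at (339,220), the bowl at (425,182) and the spatula at (280,300).

```bash
python3 - <<'E'
from h import *
t=cv2.imread("pics/top0.png"); s=cv2.imread("pics/side0.png")
hsv=cv2.cvtColor(t,cv2.COLOR_BGR2HSV)
print(hsv[353,335],hsv[240,455],hsv[380,400])
m=cv2.inRange(hsv,(0,130,30),(11,255,140)); m[:220]=0;m[370:]=0;m[:,:290]=0;m[:,510:]=0
for c in cv2.findContours(m,0,2)[0]:
    if cv2.contourArea(c)>150:
        b=cv2.boxPoints(cv2.minAreaRect(c)); print(cv2.contourArea(c)); print(np.c_[b,[onz("top",*q,22)[:2] for q in b]].round(1))
a=cv2.resize(t[225:370,290:505],None,fx=3.7,fy=3.7,interpolation=cv2.INTER_CUBIC)
cv2.imwrite("pics/tc.png",cv2.convertScaleAbs(a,alpha=1.6)); print(a.shape)
a=cv2.resize(s[190:350,330:480],None,fx=3.7,fy=3.7,interpolation=cv2.INTER_CUBIC)
cv2.imwrite("pics/sc.png",cv2.convertScaleAbs(a,alpha=1.4))
E
```

```text
[ 13 158  92] [ 13 158 105] [ 18 108 123]
(536, 796, 3)
```

View pics/tc.png

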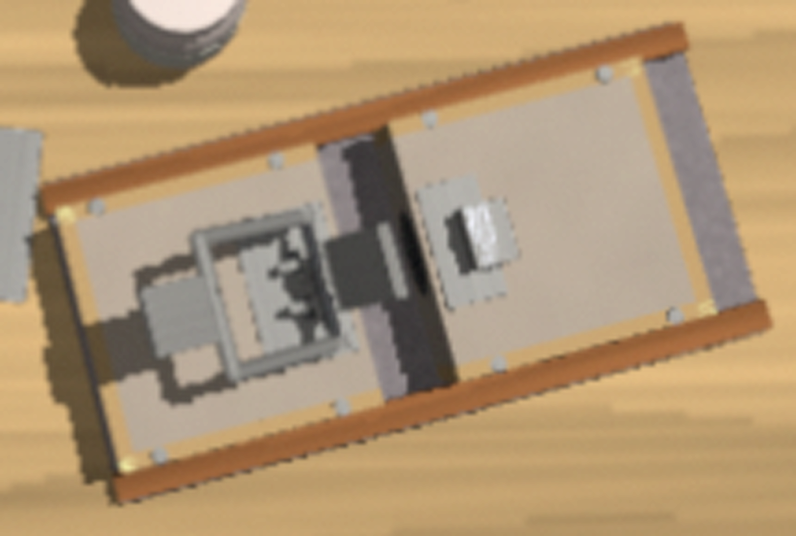

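View pics/sc.png

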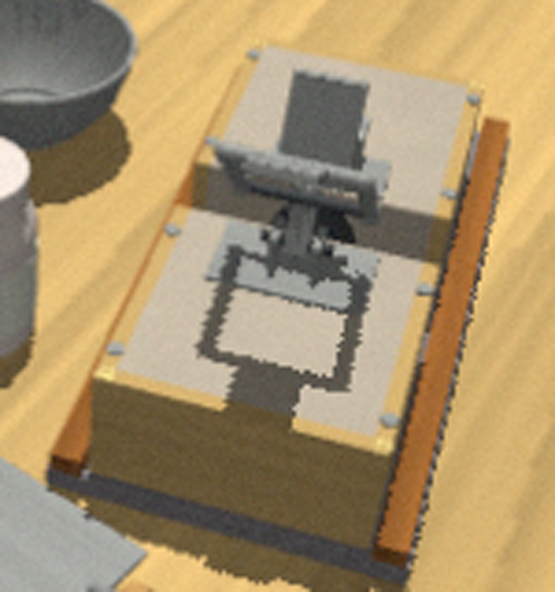

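```bash
cat >> h.py <<'E'
def mould():
    z=np.load("m.npy"); th=z[2]; return np.array([z[0],z[1],0]),np.array([[np.cos(th),-np.sin(th),0],[np.sin(th),np.cos(th),0],[0,0,1]])
def w(x,y,z): o,R=mould(); return o+R@np.array([x,y,z],float)
def loc(P): o,R=mould(); return R.T@(np.array(P)-o)
E
python3 - <<'E'
from h import *
t=cv2.imread("pics/top0.png")
hsv=cv2.cvtColor(t,cv2.COLOR_BGR2HSV)
m=cv2.inRange(hsv,(8,145,60),(15,255,140)); m[:228]=0;m[366:]=0;m[:,:296]=0;m[:,505:]=0
m=cv2.morphologyEx(m,cv2.MORPH_OPEN,np.ones((3,3)))
L=[]
for c in cv2.findContours(m,0,2)[0]:
    if cv2.contourArea(c)>150:
        b=cv2.boxPoints(cv2.minAreaRect(c)); W=np.array([onz("top",*q,22)[:2] for q in b]); L.append(W); print(cv2.contourArea(c)); print(np.c_[b,W].round(1))
if len(L)==2:
    r=[]
    for W in L:
        e=sorted([(np.linalg.norm(W[i]-W[i-1]),i) for i in range(4)])
        i=e[0][1]; j=e[1][1]; r.append(((W[i]+W[i-1])/2,(W[j]+W[j-1])/2)); print("len",e[3][0],"wid",e[0][0])
    # each rail: sort so that first is +y end (larger world y)
    r=[sorted(a,key=lambda p:-p[1]) for a in r]
    P=(r[0][0]+r[1][0])/2; N=(r[0][1]+r[1][1])/2; d=(P-N)/np.linalg.norm(P-N)
    print("dist rails",abs(np.cross(d,r[0][0]-r[1][0])),"len",np.linalg.norm(P-N))
    mid=(P+N)/2; o=mid+d*37.5; th=np.arctan2(-d[0],d[1]); print(o,np.degrees(th)); np.save("m.npy",[*o,th])
    # corners of tops & features; crop coords -> full
    cr=lambda x,y:(290+(x+.5)/3.7-.5,225+(y+.5)/3.7-.5)
    for nme,u,z in [("fix corner+y",(55,215),72),("fix mate",(318,148),72),("loose mate +x",(388,128),72),("loose mate -x",(455,382),72),("loose end +x",(643,68),72),("loose end -x",(708,305),72),("keeper lip far(-y)",(508,228),94),("lip +x+y",(460,208),94),("lip -x+y",(470,270),94),("lip +x-y",(490,200),94),("lip -x-y",(502,262),94)]:
        print(nme,loc(onz("top",*cr(*u),z)).round(1))
    # tab in loop: far edge
    p,v=ray("top",*cr(145,300)); o3,R=mould(); a=R.T@(p-o3); b=R.T@v
    for th in (1.8,1.9,2.0,2.1):
        pin=np.array([25+22*np.cos(th-.09),86+22*np.sin(th-.09)]); be=4.4-th; u=np.array([-np.cos(be),np.sin(be)])
        for nm,Q in (("bar",pin+77*u),("tabgrip",pin+101*u),("lever end",np.array([25+80*np.cos(th),86+80*np.sin(th)]))):
            W=w(0,*Q); print(th,nm,Q.round(0),"top",((proj("top",W)-[290,225])*3.7).round(0),"side",((proj("side",W)-[330,190])*3.7).round(0))
E
```

```text
1045.0
[[ 319.9  353.1  424.    97.6]
 [ 495.9  305.7  505.  -237.2]
 [ 497.8  313.1  491.  -240.2]
 [ 321.9  360.5  410.5   94.1]]
818.0
[[ 300.8  275.3  569.1  131.7]
 [ 473.5  231.   649.2 -202.7]
 [ 475.2  237.7  636.1 -205.2]
 [ 302.5  281.9  556.5  128.6]]
len 344.4335325110339 wid 13.970589058922373
len 343.8291376618364 wid 13.022124856992308
dist rails 149.50342140768242 len 343.8164224707479
[521.40929525 -17.69722076] 13.499588327499566
fix corner+y [ 62.3 130.1  72. ]
fix mate [62.1 -2.  72. ]
loose mate +x [ 63.  -37.8  72. ]
loose mate -x [-63.2 -36.2  72. ]
loose end +x [  60.1 -168.4   72. ]
loose end -x [ -59.3 -165.9   72. ]
keeper lip far(-y) [  1.2 -76.7  94. ]
lip +x+y [ 16.1 -57.1  94. ]
lip -x+y [-13.3 -53.7  94. ]
lip +x-y [ 16.1 -72.   94. ]
lip -x-y [-13.5 -69.5  94. ]
1.8 bar [ 88. 147.] top [175. 315.] side [278. 215.]
1.8 tabgrip [108. 160.] top [131. 327.] side [269. 221.]
1.8 lever end [  7. 164.] top [357. 268.] side [324.  80.]
1.9 bar [ 81. 153.] top [190. 311.] side [283. 195.]
1.9 tabgrip [101. 168.] top [148. 322.] side [276. 194.]
1.9 lever end [ -1. 162.] top [373. 264.] side [327.  76.]
2.0 bar [ 74. 159.] top [206. 307.] side [288. 175.]
2.0 tabgrip [ 92. 175.] top [168. 317.] side [283. 168.]
2.0 lever end [ -8. 159.] top [388. 260.] side [329.  73.]
2.1 bar [ 67. 163.] top [223. 303.] side [294. 156.]
2.1 tabgrip [ 83. 181.] top [189. 311.] side [290. 142.]
2.1 lever end [-15. 155.] top [403. 256.] side [331.  71.]<stdin>:18: DeprecationWarning: Arrays of 2-dimensional vectors are deprecated. Use arrays of 3-dimensional vectors instead. (deprecated in NumPy 2.0)
```

The geometry checks out: the rails measure 344 mm, the half 126 × 130 mm and the gap about 37 mm. The lever is at about 2.03 rad. I'll move behind the loose half with the fingers shut and yaw the tool so that tool x is mould y and tool y is mould x.

```bash
python3 -m inch '[[0,1,-0.4,0,-0.3],[0,1,-0.4,0,-0.3],[0,1,-0.4,0,-0.3],[0,1,-0.4,0,-0.3],[0,1,-0.4,0,-0.3],[0,1,-0.4,0,-0.3],[0,1,-0.4,0,-0.3],[0,1,-0.4,0,-0.3]]' 40
cat > st.py <<'E'
from h import *
import sys
o=env.get_obs(); P=loc(o["eef_pos"]); R=np.array(o["orientation"]); _,M=mould()
print("t",o["clock"],"tcp mould",P.round(1),"F mould",(M.T@o["ft_force"]).round(1),"yawerr(-> tool yaw units)",round(-(np.degrees(np.arctan2(*(M.T@R[:,0])[[1,0]])-np.pi/2))*-1/180,4),"open",round(o["opening"],1),"grip",round(o["finger_force"],1))
for a in sys.argv[1:]:
    d=R.T@M@(np.array(eval(a),float)-P); print(a,"tool units",(d/250).round(3))
E
python3 st.py 0,-215,231
```

```text
clock: 0.77
eef_pos: [348.8, -378.2, 231.0]
orientation: [[0.378, 0.926, 0.001], [0.926, -0.378, 0.002], [0.002, 0.0, -1.0]]
ft_force: [-0.2, 0.2, -0.5]
opening: -0.1
finger_force: 0.0
t 0.7667 tcp mould [-252.  -310.2  231. ] F mould [-0.1  0.2 -0.5] yawerr(-> tool yaw units) -0.1983 open -0.1 grip 0.0
0,-215,231 tool units [0.897 0.596 0.001]
```

```bash
python3 -m inch '[[0,0.9,0.6,0,-0.2],[0,0.9,0.6,0,-0.2],[0,0.9,0.6,0,-0.2],[0,0.9,0.6,0,-0.2],[0,0.9,0.6,0,-0.2],[0,0.9,0.6,0,-0.2],[0,0.9,0.6,0,-0.2],[0,0.9,0.6,0,-0.2],[0,0.9,0.6,0,-0.2],[0,0.9,0.6,0,-0.2]]'
python3 st.py 0,-200,30
```

```text
clock: 1.6
eef_pos: [570.7, -232.1, 230.7]
orientation: [[-0.228, 0.974, -0.002], [0.974, 0.228, 0.0], [0.001, -0.001, -1.0]]
ft_force: [-0.4, 0.9, -0.4]
opening: 0.0
finger_force: 0.0
t 1.6 tcp mould [  -2.1 -220.   230.7] F mould [-0.2  1.  -0.4] yawerr(-> tool yaw units) -0.0019 open 0.0 grip 0.0
0,-200,30 tool units [0.08  0.009 0.803]
```

```bash
python3 -m inch '[[0,0.08,0.01,0,-0.002],[0,0.08,0.01,0.6,-0.002],[0,0.08,0.01,0.6,-0.002],[0,0.08,0.01,0.8,-0.002],[0,0.08,0.01,0.8,-0.002],[0,0.08,0.01,0.8,-0.002],[0,0.08,0.01,0.8,-0.002],[0,0.08,0.01,0.8,-0.002]]'
python3 st.py 0,-155,30
```

```text
clock: 2.27
eef_pos: [566.9, -212.3, 30.2]
orientation: [[-0.232, 0.973, -0.004], [0.973, 0.232, 0.002], [0.003, -0.004, -1.0]]
ft_force: [0.4, -0.0, 0.5]
opening: 0.1
finger_force: 0.0
t 2.2667 tcp mould [  -1.2 -199.8   30.2] F mould [ 0.4 -0.1  0.5] yawerr(-> tool yaw units) -0.0005 open 0.1 grip 0.0
0,-155,30 tool units [0.179 0.005 0.001]
```

```bash
python3 -m inch '[[0,0.03,0,0,0],[0,0.06,0,0,0],[0,0.09,0,0,0],[0,0.12,0,0,0],[0,0.14,0,0,0],[0,0.16,0,0,0],[0,0.18,0,0,0],[0,0.18,0,0,0]]'
python3 st.py 0,-141,30
```

```text
clock: 2.93
eef_pos: [561.1, -169.0, 33.9]
orientation: [[-0.235, 0.972, 0.005], [0.972, 0.235, -0.004], [-0.005, 0.004, -1.0]]
ft_force: [0.8, -3.7, 2.9]
opening: 0.5
finger_force: 2.2
t 2.9333 tcp mould [   3.2 -156.4   33.9] F mould [-0.1 -3.8  2.9] yawerr(-> tool yaw units) 0.0004 open 0.5 grip 2.2
0,-141,30 tool units [ 0.062 -0.013  0.015]
```

```bash
python3 -m inch '[[0,0.02,0,0,0],[0,0.04,0,0,0],[0,0.05,0,0,0],[0,0.06,0,0,0],[0,0.07,0,0,0],[0,0.07,0,0,0]]'
python3 st.py
```

```text
clock: 3.43
eef_pos: [557.2, -154.1, 33.8]
orientation: [[-0.233, 0.972, 0.005], [0.972, 0.233, -0.007], [-0.008, 0.003, -1.0]]
ft_force: [0.5, -9.0, 5.4]
opening: -0.2
finger_force: 4.4
t 3.4333 tcp mould [   3.  -141.    33.8] F mould [-1.6 -8.8  5.4] yawerr(-> tool yaw units) -0.0001 open -0.2 grip 4.4
```

```bash
python3 -m inch '[[0,0.01,0,0,0],[0,0.02,0,0,0],[0,0.03,0,0,0],[0,0.03,0,0,0],[0,0.03,0,0,0]]'
python3 st.py; python3 - <<'E'
from h import *
t=env.camera("top"); cv2.imwrite("pics/top1.png",t)
a=cv2.resize(t[225:370,290:505],None,fx=3.7,fy=3.7,interpolation=cv2.INTER_CUBIC)
cv2.imwrite("pics/tc1.png",cv2.convertScaleAbs(a,alpha=1.6))
E
```

```text
clock: 3.85
eef_pos: [556.6, -154.2, 34.1]
orientation: [[-0.229, 0.973, 0.006], [0.973, 0.229, -0.021], [-0.022, 0.001, -1.0]]
ft_force: [2.3, -28.3, -3.6]
opening: -0.1
finger_force: 14.1
t 3.85 tcp mould [   2.3 -141.    34.1] F mould [ -4.4 -28.   -3.6] yawerr(-> tool yaw units) -0.0015 open -0.1 grip 14.1
```

View pics/tc1.png

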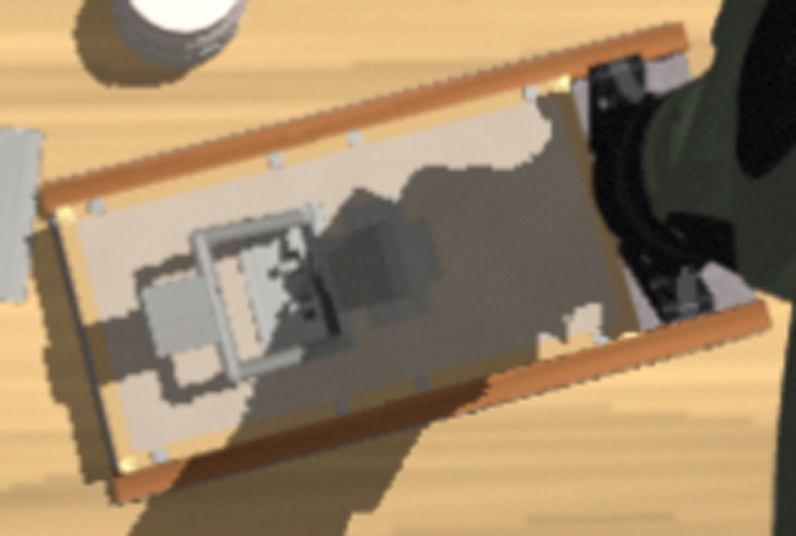

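The halves are closed: the push stalled at y = −141 exactly as predicted. In the picture the seam is shut, and the tab is centred at about crop (180,313), which matches the model at 2.05 rad, so the grip point is at about y 88, z 178. I'll back off, lift, and go above the tab.

```bash
python3 -m inch '[[0,-0.06,0,0,0],[0,-0.12,0,0,0],[0,-0.12,0,-0.2,0],[0.2,-0.12,0,-0.5,0],[0.4,-0.12,0,-0.9,0],[0.4,-0.12,0,-0.95,0],[0.55,-0.12,0,-0.95,0],[0.55,-0.12,0,-0.95,0],[0.55,-0.12,0,-0.95,0]]'
python3 st.py 0,70,260
```

```text
clock: 4.65
eef_pos: [562.9, -173.7, 276.4]
orientation: [[-0.235, 0.972, 0.01], [0.972, 0.235, -0.003], [-0.006, 0.009, -1.0]]
ft_force: [0.5, -0.7, -0.2]
opening: 47.0
finger_force: 0.0
t 4.65 tcp mould [   3.9 -161.4  276.4] F mould [ 0.3 -0.8 -0.2] yawerr(-> tool yaw units) 0.0004 open 47.0 grip 0.0
0,70,260 tool units [ 0.926 -0.015  0.06 ]
```

```bash
python3 -m inch '[[0.55,0.95,-0.015,0,0],[0.55,0.95,-0.015,0,0],[0.55,0.95,-0.015,0,0],[0.55,0.95,-0.015,0,0],[0.55,0.95,-0.015,0,0],[0.55,0.95,-0.015,0,0],[0.55,0.95,-0.015,0.1,0],[0.55,0.95,-0.015,0.1,0],[0.55,0.95,-0.015,0.1,0],[0.55,0.95,-0.015,0.1,0]]'
python3 st.py 0,89,161
```

```text
clock: 5.48
eef_pos: [500.8, 56.5, 244.0]
orientation: [[-0.233, 0.972, -0.001], [0.972, 0.233, 0.0], [0.0, -0.001, -1.0]]
ft_force: [-0.2, 0.3, -0.1]
opening: 46.7
finger_force: 0.0
t 5.4833 tcp mould [ -2.7  77.  244. ] F mould [-0.2  0.4 -0.1] yawerr(-> tool yaw units) -0.0001 open 46.7 grip 0.0
0,89,161 tool units [0.048 0.011 0.332]
```

```bash
python3 -m inch '[[0.55,0.05,0.011,0,0],[0.55,0.05,0.011,0.12,0],[0.55,0.05,0.011,0.22,0],[0.55,0.05,0.011,0.29,0],[0.55,0.05,0.011,0.33,0],[0.55,0.05,0.011,0.33,0],[0.55,0.05,0.011,0.33,0]]'
python3 st.py 0,89,161; python3 - <<'E'
from h import *
s=env.camera("side"); cv2.imwrite("pics/side2.png",s)
a=cv2.resize(s[130:330,330:480],None,fx=3,fy=3,interpolation=cv2.INTER_CUBIC)
b=cv2.resize(env.camera("top")[200:370,290:420],(459,600),interpolation=cv2.INTER_CUBIC)[:, :345]
cv2.imwrite("pics/sc2.png",cv2.convertScaleAbs(np.hstack([a,b]),alpha=1.8))
E
```

```text
clock: 6.07
eef_pos: [501.1, 69.1, 161.8]
orientation: [[-0.233, 0.973, 0.0], [0.973, 0.233, 0.0], [0.0, 0.0, -1.0]]
ft_force: [-0.1, -0.2, 0.5]
opening: 47.0
finger_force: 0.0
t 6.0667 tcp mould [  0.5  89.1 161.8] F mould [-0.1 -0.2  0.5] yawerr(-> tool yaw units) -0.0002 open 47.0 grip 0.0
0,89,161 tool units [-0.001 -0.002  0.003]
```

View pics/sc2.png

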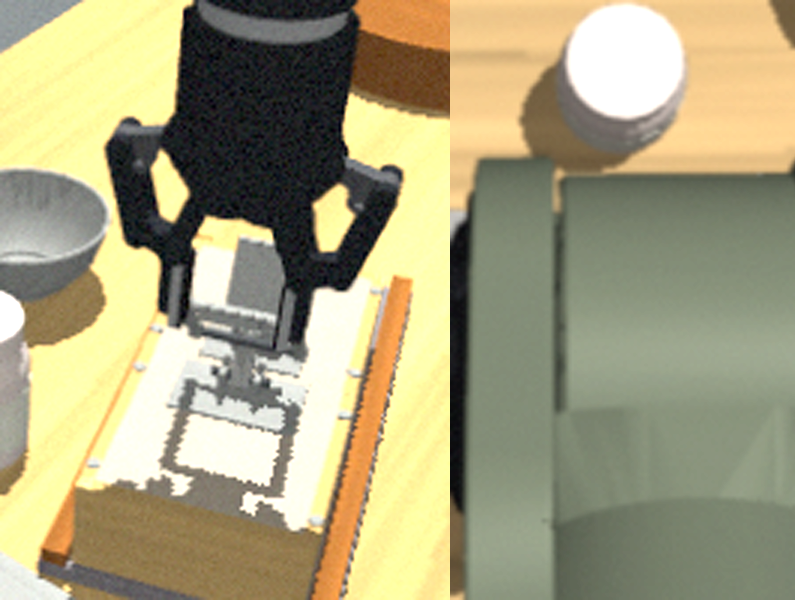

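The fingers, around (175,300) and (295,310), straddle the tab at about (235,310). The hand is clear of the jar. I'll close the gripper.

```bash
python3 -m inch '[[0.2,0,0,0,0],[0.2,0,0,0,0],[0.2,0,0,0,0],[0.2,0,0,0,0],[0.2,0,0,0,0],[0.2,0,0,0,0]]' 40
python3 st.py; python3 - <<'E'
import numpy as np
th=2.05; pin=np.array([25+22*np.cos(th-.09),86+22*np.sin(th-.09)])
g=np.array([89,180.8])-pin; r=np.linalg.norm(g); a0=np.arctan2(g[1],-g[0]); print(pin,r,a0)
for a in np.arange(a0,-0.1,-0.2618):
    d=r*np.array([-np.cos(a),np.sin(a)])-g; print(round(a,2),(d[0]/250).round(3),(-d[1]/250).round(3))
E
```

```text
clock: 6.67
eef_pos: [501.0, 70.1, 162.1]
orientation: [[-0.234, 0.972, 0.001], [0.972, 0.234, 0.001], [0.0, 0.001, -1.0]]
ft_force: [-2.0, 2.1, 6.5]
opening: 29.0
finger_force: 39.9
t 6.6667 tcp mould [  0.6  90.1 162.1] F mould [-1.5  2.5  6.5] yawerr(-> tool yaw units) 0.0003 open 29.0 grip 39.9
[ 16.65206117 106.35465346] 103.80912230691403 2.341907290340881
2.34 -0.0 -0.0
2.08 -0.087 -0.065
1.82 -0.188 -0.105
1.56 -0.295 -0.117
1.29 -0.403 -0.102
1.03 -0.502 -0.059
0.77 -0.587 0.008
0.51 -0.652 0.095
0.25 -0.692 0.196
-0.01 -0.705 0.304
```

```bash
python3 -m inch '[[0.2,-0.043,-0.002,-0.035,0],[0.2,-0.087,-0.002,-0.065,0],[0.2,-0.137,-0.002,-0.087,0],[0.2,-0.188,-0.002,-0.105,0],[0.2,-0.24,-0.002,-0.114,0],[0.2,-0.295,-0.002,-0.117,0],[0.2,-0.35,-0.002,-0.112,0],[0.2,-0.403,-0.002,-0.102,0],[0.2,-0.403,-0.002,-0.102,0]]'
python3 st.py
```

```text
clock: 7.42
eef_pos: [524.8, -31.7, 186.9]
orientation: [[-0.231, 0.973, 0.001], [0.973, 0.231, -0.002], [-0.003, 0.001, -1.0]]
ft_force: [0.1, 1.3, 6.0]
opening: 29.1
finger_force: 38.9
t 7.4167 tcp mould [  0.  -14.4 186.9] F mould [0.3 1.2 6. ] yawerr(-> tool yaw units) -0.0009 open 29.1 grip 38.9
```

```bash
python3 -m inch '[[0.2,-0.05,0,0.018,0],[0.2,-0.099,0,0.043,0],[0.2,-0.143,0,0.074,0],[0.2,-0.184,0,0.11,0],[0.2,-0.219,0,0.152,0],[0.2,-0.249,0,0.197,0],[0.2,-0.272,0,0.246,0],[0.2,-0.289,0,0.298,0],[0.2,-0.299,0,0.35,0],[0.2,-0.299,0,0.35,0]]'
python3 st.py; python3 - <<'E'
from h import *
s=env.camera("side"); a=cv2.resize(s[130:330,330:480],None,fx=3,fy=3,interpolation=cv2.INTER_CUBIC)
cv2.imwrite("pics/sc3.png",cv2.convertScaleAbs(a,alpha=1.8))
E
```

```text
clock: 8.25
eef_pos: [541.6, -105.2, 98.1]
orientation: [[-0.231, 0.973, -0.0], [0.973, 0.231, -0.007], [-0.007, -0.002, -1.0]]
ft_force: [1.0, -5.9, 5.8]
opening: 28.1
finger_force: 81.9
t 8.25 tcp mould [ -0.8 -89.8  98.1] F mould [-0.4 -6.   5.8] yawerr(-> tool yaw units) -0.0007 open 28.1 grip 81.9
```

View pics/sc3.png

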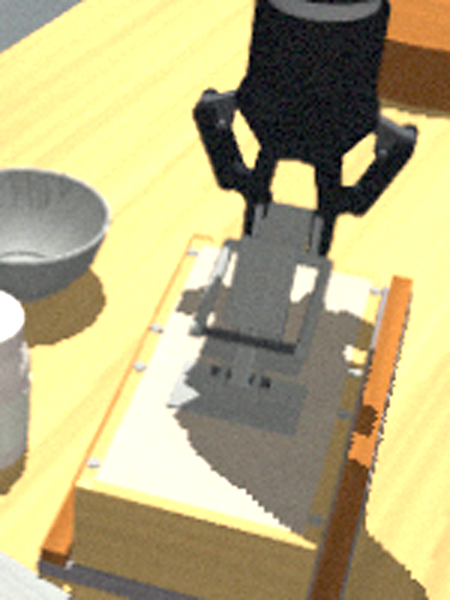

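The loop now lies on the keeper side at (265,290), with the tab held at (290,225) and the lever still raised. I'll release it, let it fall and lift.

```bash
python3 -m inch '[[0.6,0,0,0,0],[0.6,0,0,0,0],[0.6,0,0,0,0],[0.6,0,0,0,0],[0.6,0,0,-0.1,0],[0.6,0,0,-0.25,0],[0.6,0,0,-0.4,0],[0.3,0,0,-0.5,0],[0,0,0,-0.5,0],[0,0,0,-0.5,0]]'
python3 st.py 0,-45,220; python3 - <<'E'
from h import *
s=env.camera("side");cv2.imwrite("pics/side4.png",s); a=cv2.resize(s[130:330,330:480],None,fx=3,fy=3,interpolation=cv2.INTER_CUBIC)
cv2.imwrite("pics/sc4.png",cv2.convertScaleAbs(a,alpha=1.8))
for th in (1.7,1.8,1.9,2.0,2.1):
    Q=(25+80*np.cos(th),86+80*np.sin(th)); print(th,((proj("side",w(0,*Q))-[330,130])*3).round())
for n,Q in (("bar at -54",(0,-54,76)),("keeper lip",(0,-34,94))): print(n,((proj("side",w(*Q))-[330,130])*3).round())
E
```

```text
clock: 9.13
eef_pos: [542.2, -101.3, 225.9]
orientation: [[-0.234, 0.972, 0.003], [0.972, 0.234, -0.002], [-0.002, 0.003, -1.0]]
ft_force: [-0.6, -0.3, -0.1]
opening: 15.3
finger_force: 0.0
t 9.1333 tcp mould [  0.7 -86.1 225.9] F mould [-0.7 -0.2 -0.1] yawerr(-> tool yaw units) 0.0003 open 15.3 grip 0.0
0,-45,220 tool units [ 0.165 -0.003  0.023]
1.7 [260. 251.]
1.8 [262. 245.]
1.9 [265. 241.]
2.0 [267. 239.]
2.1 [269. 238.]
bar at -54 [265. 312.]
keeper lip [262. 307.]
```

View pics/sc4.png

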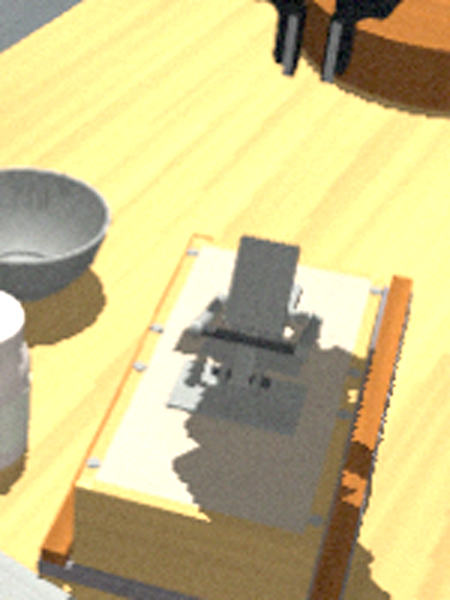

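The lever is still raised, with its tip at (270,238), and the loop is down behind it. I'll step the hand back for one top look to confirm where the bar landed.

```bash
python3 -m inch '[[0,-0.6,0,0,0],[0,-0.6,0,0,0],[0,-0.6,0,0,0],[0,-0.6,0,0,0],[0,-0.6,0,0,0],[0,-0.6,0,0,0]]'
python3 st.py 0,-45,220 0,-45,135; python3 - <<'E'
from h import *
t=env.camera("top"); a=cv2.resize(t[240:350,330:470],None,fx=5.4,fy=5.4,interpolation=cv2.INTER_CUBIC)
cv2.imwrite("pics/tc5.png",cv2.convertScaleAbs(a,alpha=1.8))
f=lambda P:((proj("top",w(*P))-[330,240])*5.4).round()
for th in (1.7,1.9,2.0,2.1): print(th,f((0,25+80*np.cos(th),86+80*np.sin(th))))
for n,Q in (("bar -54",(0,-54,76)),("bar -40",(0,-40,76)),("lip -34",(0,-34,94)),("lip -13",(0,-13,94))): print(n,f(Q))
E
```

```text
clock: 9.68
eef_pos: [575.0, -247.6, 221.5]
orientation: [[-0.232, 0.973, -0.004], [0.973, 0.232, 0.002], [0.003, -0.003, -1.0]]
ft_force: [0.3, 0.8, -0.4]
opening: -0.1
finger_force: 0.0
t 9.6833 tcp mould [  -1.5 -236.1  221.5] F mould [ 0.5  0.7 -0.4] yawerr(-> tool yaw units) -0.0006 open -0.1 grip 0.0
0,-45,220 tool units [0.764 0.005 0.008]
0,-45,135 tool units [0.763 0.006 0.348]
1.7 [280. 317.]
1.9 [328. 304.]
2.0 [351. 298.]
2.1 [372. 293.]
bar -54 [448. 274.]
bar -40 [407. 284.]
lip -34 [399. 287.]
lip -13 [336. 303.]
```

View pics/tc5.png

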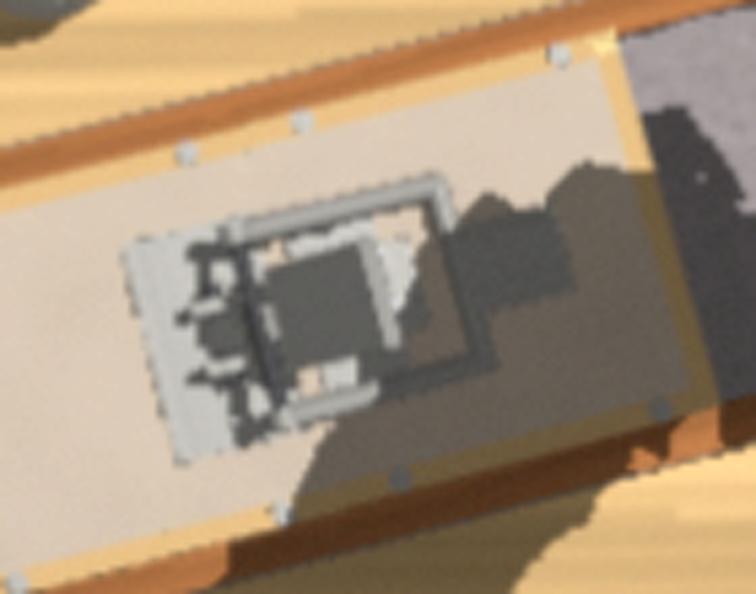

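The bar rests at about (465,272), which is y ≈ −58, past the keeper, and the loop surrounds the keeper and handle. The lever tip is at (385,290), about 2.1 rad. Now to plan the pressing path.

```bash
python3 -m inch '[[0,0.76,0.005,0,0],[0,0.76,0.005,0,0],[0,0.76,0.005,0,0],[0,0.76,0.005,0,0],[0,0.76,0.005,0,0],[0,0.76,0.005,0.15,0],[0,0.76,0.005,0.3,0],[0,0.76,0.005,0.33,0],[0,0.76,0.005,0.33,0],[0,0.76,0.005,0.33,0]]'
python3 st.py; python3 - <<'E'
import numpy as np
for th in (2.1,1.9,1.75,1.57,1.4,1.25,1.1,.95,.8,.65,.5,.35,.2,.1,0):
    r=54+(1.57-th)/1.57*16 if th<1.57 else 54
    c,s=np.cos(th),np.sin(th)
    if th>1.57: y,z=25+80*c-6.5*s,140
    else: y,z=25+r*c-6.5*s,86+r*s+6.5*c
    print(th,"tcp",round(y-11,1),round(z,1),"units from(-45,140)",round((y-11+45)/250,3),round((140-z)/250,3))
E
```

```text
clock: 10.57
eef_pos: [532.6, -61.3, 142.2]
orientation: [[-0.235, 0.972, -0.001], [0.972, 0.235, 0.0], [0.001, -0.001, -1.0]]
ft_force: [-0.1, 0.4, -0.0]
opening: 0.1
finger_force: 0.0
t 10.5667 tcp mould [  0.7 -45.  142.2] F mould [-0.   0.4 -0. ] yawerr(-> tool yaw units) 0.0004 open 0.1 grip 0.0
2.1 tcp -32.0 140 units from(-45,140) 0.052 0.0
1.9 tcp -18.0 140 units from(-45,140) 0.108 0.0
1.75 tcp -6.7 140 units from(-45,140) 0.153 0.0
1.57 tcp 7.5 140.0 units from(-45,140) 0.21 -0.0
1.4 tcp 17.1 142.0 units from(-45,140) 0.248 -0.008
1.25 tcp 25.9 142.4 units from(-45,140) 0.284 -0.01
1.1 tcp 34.9 141.3 units from(-45,140) 0.319 -0.005
0.95 tcp 43.8 138.8 units from(-45,140) 0.355 0.005
0.8 tcp 52.4 134.9 units from(-45,140) 0.39 0.02
0.65 tcp 60.5 129.5 units from(-45,140) 0.422 0.042
0.5 tcp 67.8 122.8 units from(-45,140) 0.451 0.069
0.35 tcp 74.2 114.9 units from(-45,140) 0.477 0.1
0.2 tcp 79.3 105.9 units from(-45,140) 0.497 0.137
0.1 tcp 82.0 99.4 units from(-45,140) 0.508 0.163
0 tcp 84.0 92.5 units from(-45,140) 0.516 0.19
```

```bash
python3 -m inch '[[0,0.05,0,0.008,0],[0,0.09,0,0.008,0],[0,0.13,0,0.008,0],[0,0.17,0,0.008,0],[0,0.21,0,0.008,0],[0,0.25,0,0.004,0],[0,0.285,0,0.002,0],[0,0.32,0,0.005,0],[0,0.355,0,0.015,0],[0,0.355,0,0.015,0]]'
python3 st.py
```

```text
clock: 11.4
eef_pos: [511.3, 26.3, 137.4]
orientation: [[-0.236, 0.972, -0.001], [0.972, 0.236, 0.002], [0.002, -0.001, -1.0]]
ft_force: [1.0, 0.0, 0.0]
opening: 0.4
finger_force: 0.0
t 11.4 tcp mould [  0.5  45.2 137.4] F mould [ 0.9 -0.2  0. ] yawerr(-> tool yaw units) 0.0007 open 0.4 grip 0.0
```

```bash
python3 -m inch '[[0,0.03,0,0.015,0],[0,0.05,0,0.027,0],[0,0.065,0,0.04,0],[0,0.08,0,0.055,0],[0,0.095,0,0.068,0],[0,0.11,0,0.083,0],[0,0.12,0,0.1,0],[0,0.13,0,0.118,0],[0,0.14,0,0.137,0],[0,0.14,0,0.137,0]]'
python3 st.py
```

```text
clock: 12.23
eef_pos: [502.8, 59.6, 102.5]
orientation: [[-0.235, 0.972, -0.002], [0.972, 0.235, 0.002], [0.003, -0.002, -1.0]]
ft_force: [-0.8, -0.8, 0.1]
opening: -0.2
finger_force: 0.0
t 12.2333 tcp mould [-1.000e-01  7.950e+01  1.025e+02] F mould [-1.  -0.6  0.1] yawerr(-> tool yaw units) 0.0004 open -0.2 grip 0.0
```

```bash
python3 -m inch '[[0,0.01,0,0.01,0],[0,0.015,0,0.02,0],[0,0.02,0,0.03,0],[0,0.02,0,0.04,0],[0,0.02,0,0.048,0],[0,0.02,0,0.054,0],[0,0.02,0,0.054,0]]'
python3 st.py
```

```text
clock: 12.82
eef_pos: [502.8, 63.7, 92.2]
orientation: [[-0.234, 0.972, 0.001], [0.972, 0.234, 0.001], [0.001, 0.001, -1.0]]
ft_force: [-6.4, 0.3, 20.2]
opening: -0.2
finger_force: 9.5
t 12.8167 tcp mould [ 0.9 83.5 92.2] F mould [-6.2  1.8 20.2] yawerr(-> tool yaw units) 0.0002 open -0.2 grip 9.5
```

The lever is on its stop: 20 N at z = 92.2, where flat is 92.5. I'll retreat and inspect with one composite of both views.

```bash
python3 -m inch '[[0,0,0,-0.1,0],[0,0,0,-0.3,0],[0,0,0,-0.6,0],[0,0,0,-0.8,0],[0,-0.5,0,-0.8,0],[0,-1,0,-0.8,0],[0,-1,0,-0.8,0],[0,-1,0,-0.8,0],[0,-1,0,-0.8,0],[0,-1,0,-0.8,0]]'
python3 -m inch '[[0,-0.5,0,0,0],[0,-0.5,0,0,0],[0,-0.5,0,0,0],[0,-0.5,0,0,0],[0,-0.5,0,0,0],[0,-0.5,0,0,0]]' >/dev/null
python3 st.py; python3 - <<'E'
from h import *
t=env.camera("top"); s=env.camera("side")
a=cv2.resize(t[235:360,300:440],(440,393),interpolation=cv2.INTER_CUBIC)
b=cv2.resize(s[190:330,350:470],(337,393),interpolation=cv2.INTER_CUBIC)
cv2.imwrite("pics/fin.png",cv2.convertScaleAbs(np.hstack([a,b]),alpha=1.8))
k=440/140
for n,Q in (("bar -29",(0,-29,76)),("lip -34",(0,-34,94)),("lip -13",(0,-13,94)),("lever tip flat",(0,105,92))): print(n,((proj("top",w(*Q))-[300,235])*k).round(),((proj("side",w(*Q))-[350,190])*2.81+[440,0]).round())
E
```

```text
clock: 13.65
eef_pos: [560.1, -176.2, 289.7]
orientation: [[-0.234, 0.972, 0.0], [0.972, 0.234, 0.0], [0.0, 0.0, -1.0]]
ft_force: [0.2, 0.4, 0.0]
opening: 0.3
finger_force: 0.0
t 14.15 tcp mould [   0.7 -285.9  288.6] F mould [-0.6  0.2 -0. ] yawerr(-> tool yaw units) -0.0 open -0.1 grip 0.0
bar -29 [313. 186.] [624. 145.]
lip -34 [326. 182.] [629. 119.]
lip -13 [290. 192.] [622. 137.]
lever tip flat [ 85. 246.] [577. 258.]
```

View pics/fin.png

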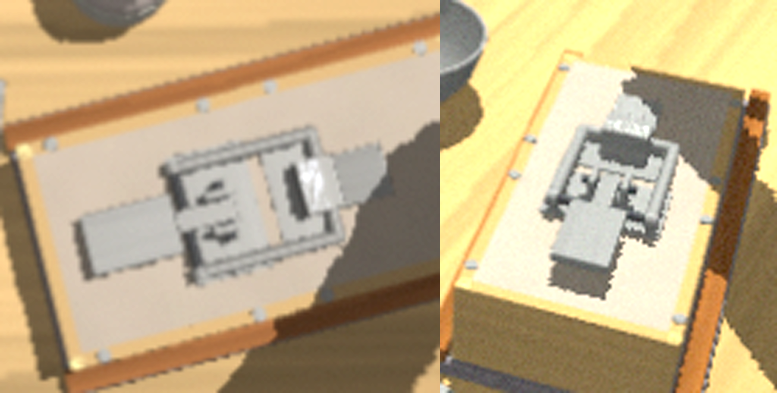

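The lever lies flat, with its tip at (82,248) against (85,246) predicted. The bar is caught under the keeper's lip at about (320,185), and the seam is closed. I'll hand the job in.

```bash
python3 -c "
from plant import env
print(env.close_job())"
```

```text
the job is handed in; nothing more can be done
None
```

I handed the job in at about 14 s: the halves are shut, the loop's bar is under the keeper's lip, and the lever lies flat and stayed there after release. The jar, bowl and spatula were left alone. The loop's stretch could not be measured directly, and no verdict was returned.

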